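Walk the parts tray back to the stop board

ROBOT

A 6-joint arm with a two-finger parallel gripper is mounted at the origin on the work surface. World frame = base frame: x ahead of the robot, y to its left, z up, the work surface at z = 0. Lengths are in m, angles in degrees, forces in N, time in s.
With the tool pointing down it reaches from about 0.375 to 0.9 m from the base axis. Payload 3.1 kg.
Tool frame: the origin (TCP) lies between the finger pads; the fingertips stand 19 mm ahead of it and the grasp point (between the pads) is the TCP; z points along the fingers, x is the direction in which the jaws open and shut, and the axes are right-handed (so a half turn about z gives the same grasp; the last joint's range is limited). The gripper opens to 87 mm and grips with 3 to 60 N. Pads are 19 mm wide; open, the fingers measure 117 mm over their backs; the gripper's body (75 mm by 190 mm) begins 51 mm behind the grasp point.
Start: joints at [-80.185, 30.224, 82.088, -0, 67.689, -10.227], TCP at [0.214, -0.587, 0.242] pointing down, gripper open.
Joint ranges: [-176.69, 176.69], [-43.24, 126.21], [12.49, 139.97], [-82, 262], [0, 151.66], [-163.58, 163.58]. Speed limits (degrees/s): [159.86, 159.86, 180, 180, 180, 180].

INTERFACE

Orientations are given as a 3x3 rotation matrix whose columns are the frame's x, y, z axes.
In Python, from rig import read_state, capture, camera_info, hand_in, spot_in, silhouettes gives the robot as it stands.
- The arm moves only by the shell command python3 -m jog 'ROWS'. ROWS is text: rows parted by semicolons, each of 7 numbers parted by spaces: the shift along the tool's x, y, z in m, then the turn, a rotation vector about the tool's x, y, z in degrees, then the opening, from 0 (shut) to 1 (fully open). A call has 1 to 8 rows; each row is the pose to reach, as a shift and turn from the pose commanded when the call began, along the tool's axes at that moment; what a row does not reach only later rows make up. A row lasts 1/8 s, in which the tool goes at most 62.5 mm and 10.7 degrees, less where a joint would pass 70% of its speed; a pose out of reach is approached as far as the arm can. A call with a gripper value outside its range is refused whole. The fingers move at their own pace and stop on an object; the grip force is fixed at half the most. Time passes only in rows, so rows that repeat a pose let the fingers close. It gives the time, the measured TCP pose, the force and the opening at its end, in the units of the state.
- read_state(): the state, without advancing time (a new reading comes with each control period).
- capture(name): name is "scene" or "top"; returns (picture, depth): 420x560x3 uint8, red, green, blue; 420x560 float32, m along the optical axis (not along the pixel's ray), 0 where there is no reading.
- camera_info(name): a dict with "vfov" (degrees; the focal length in pixels is half the picture's height over the tangent of half this angle, whatever the lens; pixels are square), "cx", "cy" (the principal point, pixels), "R" (3x3) and "t" (3): a world point X has camera coordinates R X + t. Camera axes: x right, y down, z forward; pixel columns grow to the right and rows downward; lengths in m; the calibration is good to about 2 mm. A picture is of the moment at which its call begins. camera_info takes no time and is no camera call.
- hand_in(): hands the job in, once; it reports no verdict.
Trained networks look in the newest picture that a camera, given by its name, has taken for a name from the list of things; names that differ only in an ending like _2 or _b are one class to them, and where a whole thing is asked for, a point or a joint stands for the part that bears it (a point fixed in the world has none). Each returns a list of dicts, best first, with "score" (0 to 1); they miss things now and then, are a little off and sometimes report something else, mostly with a low value. They report only what shows in the picture. A call takes as long as a camera call. They do not tell look-alikes from the thing itself.
- spot_in(label, camera): "centre" ([x, y, z] in m, in world coordinates, good to about 4 mm: the middle of the surface that is visible of it).
- silhouettes(label, camera): "region" (420x560 bool, what is visible of it).
The state is a dict: "time_s": time; "joint_positions": joint angles; "qvel": joint speeds; "tau": joint torques, N m; "position": TCP position; "tcp_rot": TCP orientation; "force": force on the tool from outside, world axes, zero at the start; "moment": the same for the moment, N m; "opening": opening from 0.0 (shut) to 1.0 (fully open).
Only numpy, scipy, OpenCV 4.12 (cv2) and the standard library are available. Lean on these libraries where they do the work, as an engineer would, in place of code of your own. Each camera call takes 0.05 s, during which the arm holds its last target.

TASK

Walk the heavy blue tray of brass elbows forward across the bench, away from the robot, until its far side stands up against the dark stop board and roughly square to it (a gap of a finger's width is fine). Do it by pushing its two near corners in turn, the robot's left corner first, then the right, then the left again and so on, each push swinging the tray about 10 degrees past square with the board before you change corners (the last push need only square it up). Keep the tray flat on the bench, and leave the red tray, the tape roll and the carton where they are.

Things in the scene. Friction and masses are not known exactly. Their poses are not given: they have to be found in the camera images.
- blue_tray: Open blue plastic tray of brass elbow fittings, 105 (x) x 210 (y) x 48 mm high on four feet 4 mm high at (+-34, +-48) mm, about 1.4 kg, sliding with friction (5 to 20 N moves it; let go, it stays). Origin under its centre, at bench level; x points from near wall (white card) to far wall, away from the robot; y to the robot's left. It starts turned 0 to 10 degrees anticlockwise (from above) of square with the stop board.
- left_corner (a point): The blue tray's near left corner (robot's left, +y), on the outside of the near wall at half height: (-52, 105, 24) mm in the tray's frame. Pushing in +x near this end of the wall turns the tray clockwise and advances it: roughly 0.4 degrees of turn and 0.5 to 0.6 mm at its middle for each mm pushed.
- right_corner (a point): The blue tray's near right corner (-y), on the outside of the near wall at half height: (-52, -105, 24) mm in the tray's frame. Pushing here turns the tray anticlockwise as it advances.
- far_edge (a point): Middle of the blue tray's far wall, outside, at half height: (52, 0, 24) mm in the tray's frame. It starts 105 to 125 mm short of the stop board.
- stop_board: Dark wooden board fixed on the bench, 24 (x) x 720 (y) x 45 mm high, running across in front of the robot beyond the trays, turned up to 10 degrees either way. Origin at the centre of its underside; x points straight away from the robot side, square to its faces. Its near face lies at x = -12 mm in its own frame.
- diamond: Small yellow diamond, a 16 mm square plate, fixed on the middle of the stop board's top. Its x axis is turned 45 degrees anticlockwise (seen from above) from the stop board's x axis: 45 degrees between its x axis and the tray's is square; more means the tray is swung clockwise (left corner ahead), less anticlockwise (right corner ahead).
- red_tray: Bystander: red tray of the same size and build, filled with white pipe plugs. Loose; origin at the centre of its underside. It stands beside the blue tray, on either side, with 70 mm or more between them.
- tape_roll: Bystander: brown tape roll lying flat, 90 mm across and 48 mm high, loose, outside one of the trays. Origin at the centre of its underside.
- carton: Bystander: small cardboard carton 80 x 70 x 50 mm, loose, outside the other tray. Origin at the centre of its underside.
Mind the look-alikes: they are no part of the job. Leave any purple look-alike of the blue_tray alone.

How it is judged:
By the outcome, as a careful person would: the job done as asked, in the order asked, and still so for the second after the job is handed in, with the robot touching nothing.
It also fails if it takes over 54 s, if anything falls off the work surface, if the arm or the gripper's body presses on something with over 40 N, if the wrist force passes 120 N, or if a joint passes its speed limit or range.

## Working session

There is one attempt and no reset: what is moved stays moved. The work goes in short steps, Python scripts to look and compute and a shell command to move; the robot and the scene stay as the last step left them, time stands still between calls to the robot, and variables do not carry over. Pictures are saved under pics/ and viewed, and the job is handed in when it is done.

```bash
ls; mkdir -p pics
python3 - <<'E'
from rig import *
import cv2
s=read_state(); print(s)
for c in ("scene","top"):
    im,d=capture(c); cv2.imwrite(f"pics/{c}0.png",im[:,:,::-1]); i=camera_info(c); print(c,i)
E
```

```text
pics
{'time_s': 0.0, 'joint_positions': array([-8.01851797e+01,  3.02792945e+01,  8.21582979e+01,  1.13997722e-03,
        6.76889147e+01, -1.02283511e+01]), 'qvel': array([-0.0179274 , -0.07532852, -0.0958229 , -0.08196768, -0.00344864,
        0.04572594]), 'tau': array([-5.04858945e-04, -4.40038562e+01, -1.76590991e+01,  6.32867217e-02,
        5.82444726e-02, -1.65026454e-04]), 'position': array([ 0.21410428, -0.58642952,  0.24055746]), 'tcp_rot': array([[ 3.42720586e-01, -9.39437317e-01, -3.58241617e-04],
       [-9.39434880e-01, -3.42720527e-01,  2.17878462e-03],
       [-2.16960833e-03, -4.10169670e-04, -9.99997562e-01]]), 'force': array([-0.20677235,  0.25057232,  0.64784408]), 'moment': array([-0.01484353, -0.03260449,  0.01973264]), 'opening': 1.0026369962971418}
scene {'vfov': 57.18213910145658, 'cx': 283.54154373614864, 'cy': 210.50776424664986, 'R': array([[ 0.71517178,  0.69879208,  0.0147969 ],
       [ 0.59396453, -0.59645559, -0.53985819],
       [-0.36842293,  0.39488018, -0.84162592]]), 't': array([-0.37419476, -0.26032989,  1.25653674])}
top {'vfov': 54.370515938596924, 'cx': 285.42307330571043, 'cy': 212.32120305989775, 'R': array([[ 0.02011771, -0.99976934,  0.00751945],
       [-0.99703842, -0.02062   , -0.07408922],
       [ 0.07422719, -0.00600668, -0.99722327]]), 't': array([0.00711188, 0.53053129, 1.01348985])}
```

View pics/scene0.png

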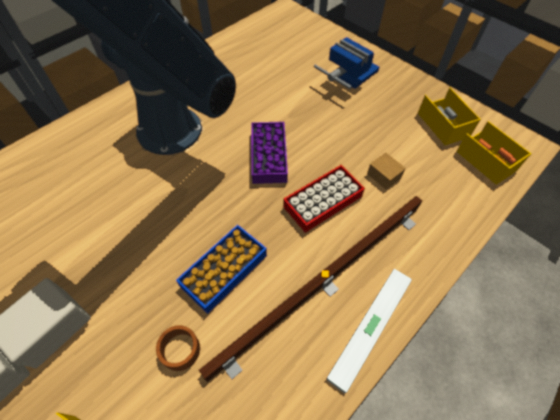

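View pics/top0.png

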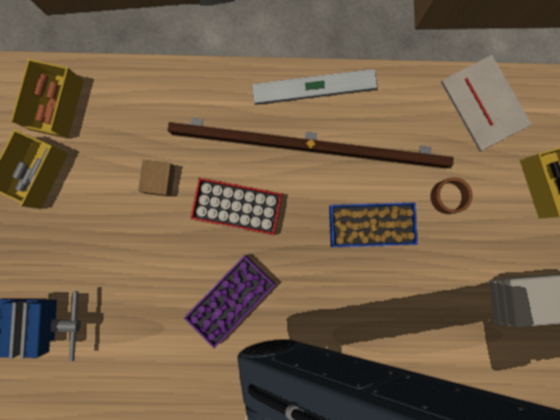

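```bash
cat > h.py <<'E'
from rig import *
import numpy as np, cv2
def ray(cam,uv):
    i=camera_info(cam); f=210/np.tan(np.radians(i['vfov']/2)); R=np.array(i['R']);t=np.array(i['t'])
    uv=np.atleast_2d(uv).astype(float)
    d=np.c_[(uv[:,0]-i['cx'])/f,(uv[:,1]-i['cy'])/f,np.ones(len(uv))]@R
    return -R.T@t,d
def plane(cam,uv,z):
    o,d=ray(cam,uv); k=(z-o[2])/d[:,2]; return (o+d*k[:,None])[:,:2]
def rect(cam,region,z):
    # min-area rectangle of the largest part of region put on plane z: centre, yaw of short side in world, sizes
    n,l,st,_=cv2.connectedComponentsWithStats(region.astype(np.uint8)); k=1+np.argmax(st[1:,4])
    v,u=np.nonzero(l==k); P=plane(cam,np.c_[u,v],z)
    b=cv2.boxPoints(cv2.minAreaRect((P*1000).astype(np.float32)))/1000
    e1,e2=b[1]-b[0],b[2]-b[1]
    s=e1 if np.hypot(*e1)<np.hypot(*e2) else e2
    if s[0]<0: s=-s
    return b.mean(0),np.degrees(np.arctan2(s[1],s[0])),sorted([np.hypot(*e1),np.hypot(*e2)])
E
python3 - <<'E'
from h import *
np.set_printoptions(precision=4,suppress=True)
for c in("top","scene"):
    im,d=capture(c)
    for n,z in(("blue_tray",.048),("red_tray",.048),("stop_board",.045),("tape_roll",.048),("carton",.05),("diamond",.048)):
        for r in silhouettes(n,c):
            print(c,n,round(r['score'],2),r['region'].sum(),*rect(c,r['region'],z))
    for n in("far_edge","left_corner","right_corner","diamond"):
        print(c,n,[(r['score'],r['centre']) for r in spot_in(n,c)][:2])
print(read_state()['time_s'])
E
```

```text
top blue_tray 0.9 3690 [ 0.5022 -0.1971] 2.7461407 [np.float32(0.105516136), np.float32(0.21453089)]
top blue_tray 0.64 3882 [0.3112 0.1494] 47.16486 [np.float32(0.10878822), np.float32(0.21308406)]
top red_tray 0.83 3743 [0.5406 0.1399] -9.891465 [np.float32(0.10814529), np.float32(0.21500725)]
top stop_board 0.98 4091 [ 0.7059 -0.0407] -5.9752774 [np.float32(0.055100292), np.float32(0.7193941)]
top stop_board 0.43 3743 [ 0.5023 -0.1976] 2.810518 [np.float32(0.10638988), np.float32(0.21548533)]
top tape_roll 0.66 874 [ 0.5766 -0.3914] 27.372383 [np.float32(0.09004315), np.float32(0.10461365)]
top carton 0.88 1125 [0.6076 0.3369] 87.36345 [np.float32(0.08420664), np.float32(0.084661394)]
top carton 0.23 27 [ 0.7013 -0.0401] -44.338326 [np.float32(0.010660286), np.float32(0.012435428)]
top diamond 0.4 33 [ 0.7013 -0.0409] 46.521427 [np.float32(0.014150232), np.float32(0.014297639)]
top far_edge [(0.64, [0.3064, 0.1525, 0.0426]), (0.6, [0.5043, -0.1979, 0.0389])]
top left_corner [(0.88, [0.5014, -0.2053, 0.0438]), (0.6, [0.3079, 0.1514, 0.0397])]
top right_corner [(0.7, [0.5036, -0.197
[... 489 characters left out ...]
56 3870 [ 0.5081 -0.1992] 3.2035668 [np.float32(0.11977635), np.float32(0.21590556)]
scene tape_roll 0.67 999 [ 0.5866 -0.3979] 84.202545 [np.float32(0.08860264), np.float32(0.10161351)]
scene carton 0.85 844 [0.6149 0.3286] -6.2253146 [np.float32(0.09529116), np.float32(0.10477692)]
scene diamond 0.45 35 [ 0.7022 -0.0388] -45.302513 [np.float32(0.013146921), np.float32(0.015229781)]
scene far_edge [(0.88, [0.3242, 0.1405, 0.0379]), (0.67, [0.51, -0.2097, 0.0405])]
scene left_corner [(0.76, [0.5097, -0.2076, 0.0385]), (0.58, [0.3247, 0.1362, 0.0416])]
scene right_corner [(0.91, [0.5096, -0.2108, 0.044]), (0.62, [0.7003, -0.1054, 0.0478])]
scene diamond [(0.57, [0.7058, -0.0402, 0.0466])]
1.2
```

```bash
python3 -m jog '-0.05 -0.044 0 0 0 -8 0; -0.1 -0.088 0 0 0 -16 0; -0.145 -0.13 0 0 0 -24 0; -0.19 -0.17 0.02 0 0 -32 0; -0.235 -0.21 0.04 0 0 -40 0; -0.28 -0.25 0.06 0 0 -48 0; -0.325 -0.29 0.08 0 0 -56 0; -0.36 -0.32 0.1 0 0 -64 0'
python3 - <<'E'
from h import *
s=read_state();print(s['position'],s['tcp_rot'],s['opening'])
E
```

```text
time_s: 2.2
position: [0.3927, -0.1381, 0.1415]
tcp_rot: [[0.995, -0.1, 0.002], [-0.1, -0.995, -0.001], [0.002, 0.001, -1.0]]
force: [0.2, -1.1, -0.4]
opening: 0.175
[ 0.39267689 -0.13808235  0.14150311] [[ 0.9950239  -0.09961016  0.00229022]
 [-0.0996069  -0.99502574 -0.0014984 ]
 [ 0.00242808  0.00126283 -0.99999625]] 0.17461338387473577
```

```bash
python3 -m jog '0.009 -0.032 0.02 0 0 0 0; 0.009 -0.032 0.055 0 0 0 0; 0.009 -0.032 0.085 0 0 0 0; 0.009 -0.032 0.107 0 0 0 0; 0.009 -0.032 0.107 0 0 0 0'
cat > look.py <<'E'
from h import *
import sys
np.set_printoptions(precision=4,suppress=True)
BY=-5.95; n=np.array([np.cos(np.radians(BY)),np.sin(np.radians(BY))]); l=np.array([-n[1],n[0]]); D=np.array([.7018,-.0402])
def look(tag):
    im,_=capture("top"); cv2.imwrite(f"pics/{tag}.png",im[:,:,::-1])
    for r in silhouettes("blue_tray","top"):
        c,y,s=rect("top",r['region'],.048)
        if r['score']>.3 and c[0]>.42: 
            print("tray",round(r['score'],2),c,"rel",y-BY,"size",s)
            Y=np.radians(y);R=np.array([[np.cos(Y),-np.sin(Y)],[np.sin(Y),np.cos(Y)]])
            for nm,p in(("NL",(-.0525,.105)),("NR",(-.0525,-.105)),("FL",(.0525,.105)),("FR",(.0525,-.105))):
                w=c+R@np.array(p); print(nm,w,"gap",(D-w)@n-.012)
    st=read_state(); print("tcp",st['position'],"F",st['force'],st['opening'],"t",st['time_s'],"tip gap",(D-st['position'][:2])@n-.012)
if __name__=="__main__": look(sys.argv[1])
E
python3 look.py a1
```

```text
time_s: 2.82
position: [0.4034, -0.1082, 0.0335]
tcp_rot: [[0.995, -0.104, -0.002], [-0.104, -0.995, 0.001], [-0.002, -0.001, -1.0]]
force: [0.3, -0.5, 0.2]
opening: 0.006
tray 0.95 [ 0.5044 -0.2134] rel 7.1447597 size [np.float32(0.10327841), np.float32(0.183303)]
NL [ 0.4497 -0.1095] gap 0.23157718205309769
NR [ 0.4541 -0.3195] gap 0.20545808411280517
FL [ 0.5547 -0.1073] gap 0.1273924961337688
FR [ 0.559  -0.3173] gap 0.10127339819347629
tcp [ 0.4041 -0.1086  0.0349] F [-1.0788 -0.0559  0.9771] 0.006659349082232113 t 2.925 tip gap 0.2770561821586635
```

View pics/a1.png

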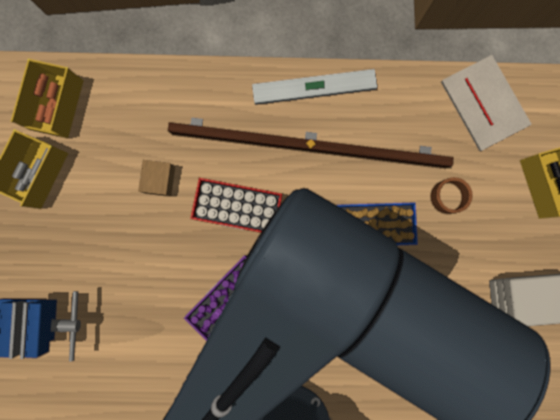

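Run:
```python
from h import *
im,_=capture("scene"); 
r=silhouettes("blue_tray","scene")
for q in r: print(q['score'],rect("scene",q['region'],.048))
for q in r:
  m=q['region'].astype(np.uint8); c,_=cv2.findContours(m,0,2); im=np.ascontiguousarray(im); cv2.drawContours(im,c,-1,(0,255,0),1)
cv2.imwrite("pics/s1.png",im[:,:,::-1])
```

```text
0.77 (array([ 0.51012754, -0.20012139], dtype=float32), np.float32(2.1126342), [np.float32(0.12310978), np.float32(0.2146504)])
0.71 (array([0.3229827 , 0.14015889], dtype=float32), np.float32(46.944653), [np.float32(0.10535062), np.float32(0.24479176)])
```

View pics/s1.png

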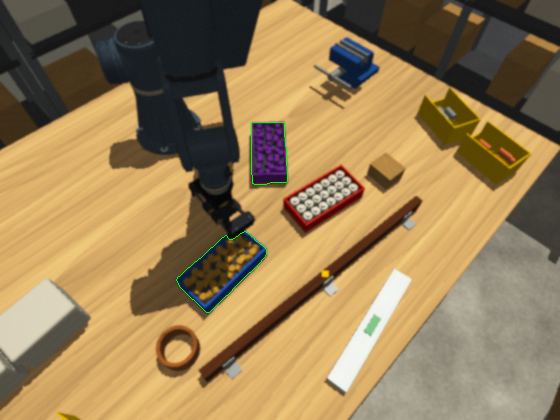

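```bash
cat > look.py <<'E'
from h import *
import sys
from scipy.optimize import minimize
np.set_printoptions(precision=4,suppress=True)
BY=-5.95; n=np.array([np.cos(np.radians(BY)),np.sin(np.radians(BY))]); l=np.array([-n[1],n[0]]); D=np.array([.7018,-.0402])
def proj(cam,X):
    i=camera_info(cam); f=210/np.tan(np.radians(i['vfov']/2)); c=X@np.array(i['R']).T+i['t']
    return c[:,:2]/c[:,2:]*f+[i['cx'],i['cy']]
def corners(p):
    Y=np.radians(p[2]);R=np.array([[np.cos(Y),-np.sin(Y)],[np.sin(Y),np.cos(Y)]])
    q=np.array([(-.0525,.105),(-.0525,-.105),(.0525,.105),(.0525,-.105)])
    return p[:2]+q@R.T
def hull(cam,p):
    w=corners(p); X=np.r_[np.c_[w,np.full(4,.004)],np.c_[w,np.full(4,.048)]]
    return cv2.convexHull(proj(cam,X).astype(np.float32))
def fit(cam,m,p0):
    S=4; M=cv2.resize(m.astype(np.uint8)*255,None,fx=S,fy=S,interpolation=cv2.INTER_LINEAR)>127
    def cost(v):
        p=[v[0]/1000,v[1]/1000,v[2]]; h=(hull(cam,p)+.5)*S-.5
        a=np.zeros(M.shape,np.uint8); cv2.fillConvexPoly(a,np.round(h*16).astype(np.int32),1,shift=4); a=a>0
        return 1-(a&M).sum()/(a|M).sum()
    v0=np.array([p0[0]*1000,p0[1]*1000,p0[2]])
    r=minimize(cost,v0,method="Nelder-Mead",options=dict(initial_simplex=v0+np.array([[0,0,0],[8,0,0],[0,8,0],[0,0,5]]),xatol=.1,fatol=1e-4))
    return [r.x[0]/1000,r.x[1]/1000,r.x[2]],1-r.fun
def look(tag,cams=("scene",)):
    for cam in cams:
        im,_=capture(cam); im=np.ascontiguousarray(im)
        for r in silhouettes("blue_tray",cam):
            c,y,s=rect(cam,r['region'],.048)
            if r['score']<.3 or c[0]<.42 or r['region'].sum()<1000: continue
            if abs(y-BY)>40: y=BY
            p,iou=fit(cam,r['region'],[c[0]-.005,c[1],y])
            cv2.polylines(im,[np.round(hull(cam,p)).astype(int)],True,(0,255,0),1)
            print(cam,"tray",round(r['score'],2),"iou",round(iou,3),np.array(p),"REL",round(p[2]-BY,1))
            for nm,w in zip(("NL","NR","FL","FR"),corners(p)): print(nm,w,"gap",round((D-w)@n-.012,4),end="; ")
            print()
        cv2.imwrite(f"pics/{tag}_{cam}.png",im[:,:,::-1])
    st=read_state(); g=st['position'][:2]
    print("tcp",st['position'],"F",st['force'],"op",round(st['opening'],3),"t",st['time_s'],"tcp gap",(D-g)@n-.012)
if __name__=="__main__": look(sys.argv[1],sys.argv[2:] or ("scene",))
E
python3 look.py b0
```

```text
scene tray 0.64 iou 0.928 [ 0.5024 -0.1975  3.5178] REL 9.5
NL [ 0.4436 -0.0959] gap 0.239; NR [ 0.4565 -0.3055] gap 0.2045; FL [ 0.5484 -0.0895] gap 0.1355; FR [ 0.5613 -0.2991] gap 0.1009; 
tcp [ 0.4043 -0.1087  0.0354] F [ 0.1987 -0.1868  0.3558] op 0.005 t 3.125 tcp gap 0.27681115487843294
```

View pics/b0_scene.png

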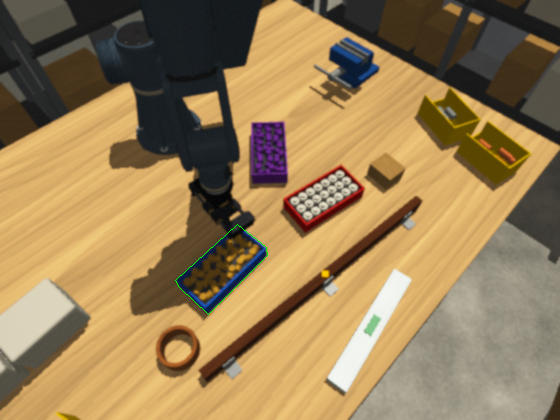

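```bash
python3 -m jog '0.01 0 0 0 0 0 0; 0.02 0 0 0 0 0 0; 0.028 0 0 0 0 0 0; 0.035 0 0 0 0 0 0; 0.042 0 0 0 0 0 0; 0.049 0 0 0 0 0 0; 0.055 0 0 0 0 0 0; 0.055 0 0 0 0 0 0';python3 look.py b1
```

```text
time_s: 4.12
position: [0.4504, -0.1087, 0.0341]
tcp_rot: [[0.995, -0.103, -0.018], [-0.103, -0.995, 0.01], [-0.018, -0.008, -1.0]]
force: [-8.5, 8.7, 8.7]
opening: 0.003
scene tray 0.58 iou 0.897 [ 0.5078 -0.201  -4.2354] REL 1.7
NL [ 0.4632 -0.0924] gap 0.2199; NR [ 0.4477 -0.3018] gap 0.2136; FL [ 0.5679 -0.1001] gap 0.1149; FR [ 0.5524 -0.3096] gap 0.1086; 
tcp [ 0.4504 -0.1087  0.0341] F [-9.2568  8.7086  8.7983] op 0.001 t 4.225 tcp gap 0.23095442842470357
```

View pics/b1_scene.png

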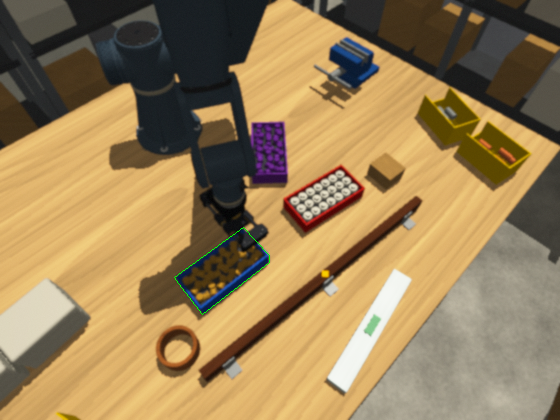

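```bash
python3 -m jog '0.006 0 0 0 0 0 0; 0.012 0 0 0 0 0 0; 0.018 -0.001 0 0 0 0 0; 0.023 -0.002 0 0 0 0 0; 0.027 -0.002 0 0 0 0 0; 0.027 -0.002 0 0 0 0 0';python3 look.py b2 scene top
```

```text
time_s: 4.97
position: [0.4792, -0.1104, 0.0338]
tcp_rot: [[0.995, -0.104, -0.014], [-0.104, -0.995, 0.008], [-0.015, -0.006, -1.0]]
force: [-7.0, 7.8, 4.6]
opening: 0.005
scene tray 0.85 iou 0.917 [  0.519   -0.2092 -14.9612] REL -9.0
NL [ 0.4954 -0.0942] gap 0.1877; NR [ 0.4411 -0.2971] gap 0.2206; FL [ 0.5968 -0.1213] gap 0.084; FR [ 0.5426 -0.3242] gap 0.1169; 
top tray 0.57 iou 0.414 [  0.5225  -0.2122 -15.119 ] REL -9.2
NL [ 0.4992 -0.0971] gap 0.1836; NR [ 0.4444 -0.2998] gap 0.2171; FL [ 0.6005 -0.1245] gap 0.08; FR [ 0.5458 -0.3272] gap 0.1134; 
tcp [ 0.4792 -0.1104  0.0338] F [-6.9444  8.2401  5.0987] op 0.002 t 5.175 tcp gap 0.20210685516768337
```

View pics/b2_scene.png

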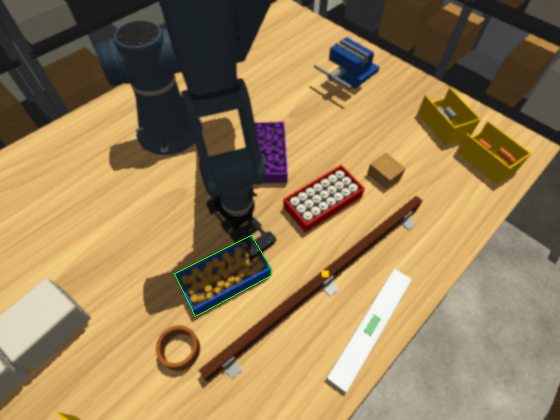

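View pics/b2_top.png

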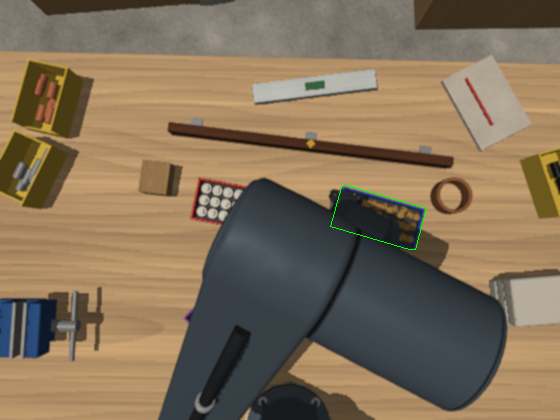

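```bash
python3 -m jog '0.003 0 0 0 0 0 0; -0.025 0 0 0 0 0 0; -0.057 0 0 0 0 0 0; -0.057 0.05 0 0 0 0 0; -0.057 0.1 0 0 0 0 0; -0.057 0.15 0 0 0 0 0; -0.057 0.176 0 0 0 0 0; -0.057 0.176 0 0 0 0 0';python3 look.py b3
```

```text
time_s: 6.18
position: [0.4112, -0.2866, 0.0345]
tcp_rot: [[0.994, -0.107, 0.002], [-0.107, -0.994, -0.002], [0.002, 0.002, -1.0]]
force: [-0.7, 0.2, 0.2]
opening: 0.007
scene tray 0.66 iou 0.906 [  0.5201  -0.2098 -15.2565] REL -9.3
NL [ 0.4971 -0.0946] gap 0.1859; NR [ 0.4419 -0.2972] gap 0.2199; FL [ 0.5984 -0.1223] gap 0.0823; FR [ 0.5432 -0.3249] gap 0.1163; 
tcp [ 0.4102 -0.283   0.0343] F [ 0.0524  0.6305 -0.6681] op 0.003 t 6.275 tcp gap 0.2528896235953738
```

View pics/b3_scene.png

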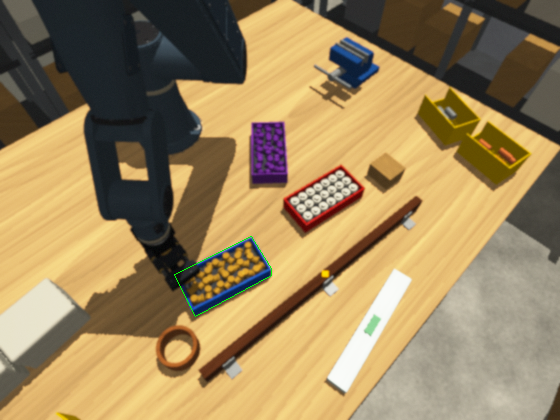

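```bash
python3 -m jog '0.01 0 0 0 0 0 0; 0.02 0 0 0 0 0 0; 0.029 0 0 0 0 0 0; 0.037 0 0 0 0 0 0; 0.044 0 0 0 0 0 0; 0.051 0 0 0 0 0 0; 0.057 0 0 0 0 0 0; 0.062 0 0 0 0 0 0';python3 look.py b4
```

```text
time_s: 7.28
position: [0.471, -0.2902, 0.0343]
tcp_rot: [[0.995, -0.101, -0.004], [-0.101, -0.995, 0.001], [-0.004, -0.0, -1.0]]
force: [-6.6, -4.9, 1.1]
opening: 0.007
scene tray 0.74 iou 0.857 [ 0.5378 -0.2007 -2.1562] REL 3.8
NL [ 0.4893 -0.0938] gap 0.1938; NR [ 0.4814 -0.3037] gap 0.1799; FL [ 0.5943 -0.0978] gap 0.089; FR [ 0.5864 -0.3076] gap 0.0751; 
tcp [ 0.4718 -0.2903  0.0343] F [-4.4731 -3.0199  0.2832] op 0.007 t 7.375 tcp gap 0.1908709895585045
```

View pics/b4_scene.png

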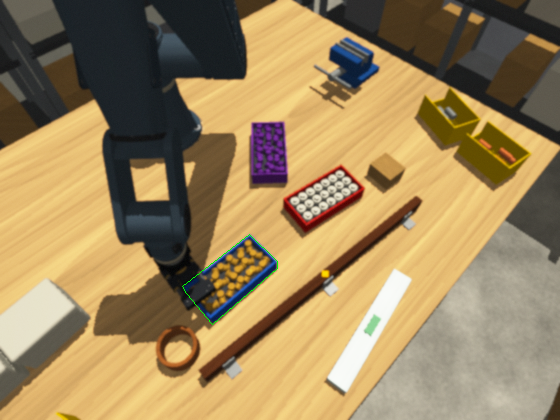

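```bash
python3 -m jog '0.005 0 0 0 0 0 0; 0.01 0 0 0 0 0 0; 0.014 0 0 0 0 0 0; 0.016 0 0 0 0 0 0; 0.016 0 0 0 0 0 0';python3 look.py b5 scene top
```

```text
time_s: 8.0
position: [0.4871, -0.2918, 0.0343]
tcp_rot: [[0.995, -0.102, -0.004], [-0.102, -0.995, 0.0], [-0.004, -0.0, -1.0]]
force: [-5.6, -3.3, 0.7]
opening: 0.001
top tray 0.64 iou 0.756 [ 0.546  -0.1966  4.6177] REL 10.6
NL [ 0.4853 -0.0962] gap 0.1976; NR [ 0.5022 -0.3055] gap 0.1591; FL [ 0.5899 -0.0877] gap 0.0944; FR [ 0.6068 -0.297 ] gap 0.0558; 
tcp [ 0.4871 -0.2918  0.0343] F [-5.9512 -3.8664  1.1042] op 0.007 t 8.2 tcp gap 0.1754765003042965
```

View pics/b5_scene.png

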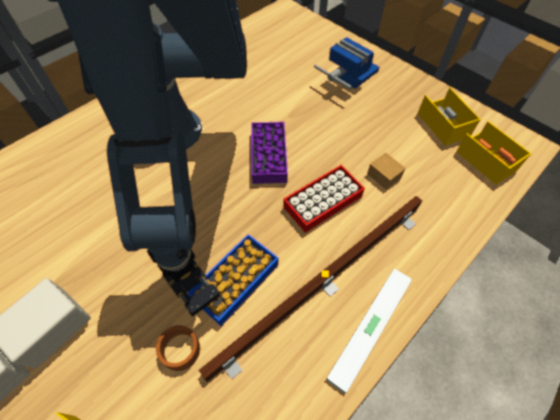

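View pics/b5_top.png

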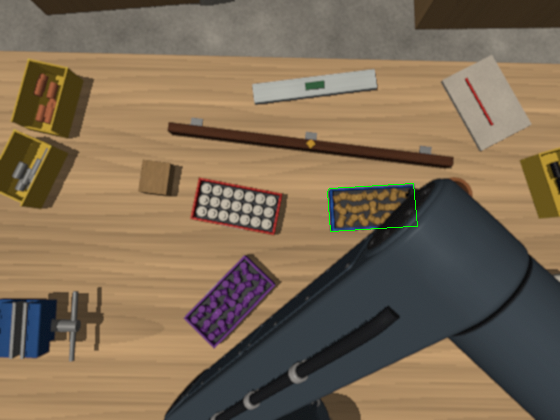

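```bash
python3 -m jog '-0.025 0 0 0 0 0 0; -0.053 0 0 0 0 0 0; -0.053 -0.05 0 0 0 0 0; -0.053 -0.1 0 0 0 0 0; -0.053 -0.15 0 0 0 0 0; -0.053 -0.178 0 0 0 0 0; -0.053 -0.178 0 0 0 0 0';python3 look.py b6
```

```text
time_s: 9.07
position: [0.4541, -0.1071, 0.0346]
tcp_rot: [[0.995, -0.099, -0.001], [-0.099, -0.995, 0.0], [-0.001, -0.0, -1.0]]
force: [0.9, 0.1, -0.1]
opening: 0.005
scene tray 0.55 iou 0.932 [ 0.5454 -0.1966  3.8139] REL 9.8
NL [ 0.486  -0.0954] gap 0.1969; NR [ 0.5    -0.3049] gap 0.1613; FL [ 0.5908 -0.0884] gap 0.0934; FR [ 0.6047 -0.2979] gap 0.0578; 
tcp [ 0.455  -0.1097  0.0346] F [ 0.8071 -1.1672 -0.1412] op 0.006 t 9.175 tcp gap 0.2263045644000907
```

View pics/b6_scene.png

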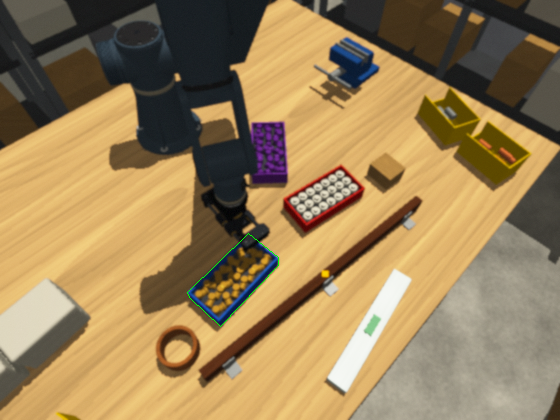

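```bash
python3 -m jog '0.009 0.004 0 0 0 0 0; 0.018 0.004 0 0 0 0 0; 0.026 0.004 0 0 0 0 0; 0.034 0.004 0 0 0 0 0; 0.042 0.004 0 0 0 0 0; 0.05 0.004 0 0 0 0 0; 0.057 0.004 0 0 0 0 0; 0.062 0.004 0 0 0 0 0';python3 look.py b7
```

```text
time_s: 10.18
position: [0.5071, -0.115, 0.0338]
tcp_rot: [[0.994, -0.104, -0.018], [-0.104, -0.995, 0.01], [-0.019, -0.008, -1.0]]
force: [-10.2, 8.9, 8.2]
opening: 0.002
scene tray 0.6 iou 0.908 [ 0.5585 -0.2045 -8.8194] REL -2.9
NL [ 0.5227 -0.0927] gap 0.1607; NR [ 0.4905 -0.3002] gap 0.1712; FL [ 0.6264 -0.1088] gap 0.0559; FR [ 0.5942 -0.3163] gap 0.0664; 
tcp [ 0.5092 -0.116   0.0338] F [-7.4659  7.4519  5.3116] op 0.004 t 10.275 tcp gap 0.17167507108391022
```

View pics/b7_scene.png

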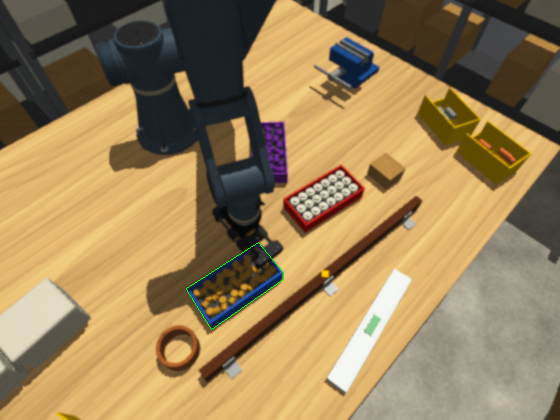

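```bash
python3 -m jog '0.006 0 0 0 0 0 0; 0.011 0 0 0 0 0 0; 0.016 0 0 0 0 0 0; 0.02 0 0 0 0 0 0; 0.02 0 0 0 0 0 0';python3 look.py b8
```

```text
time_s: 10.9
position: [0.5296, -0.1184, 0.0336]
tcp_rot: [[0.994, -0.105, -0.013], [-0.105, -0.994, 0.007], [-0.013, -0.006, -1.0]]
force: [-6.6, 9.0, 3.4]
opening: 0.01
scene tray 0.95 iou 0.911 [  0.5687  -0.2133 -16.9766] REL -11.0
NL [ 0.5491 -0.0976] gap 0.1339; NR [ 0.4878 -0.2984] gap 0.1741; FL [ 0.6496 -0.1282] gap 0.0308; FR [ 0.5882 -0.3291] gap 0.071; 
tcp [ 0.5295 -0.1184  0.0337] F [-6.4706  7.4006  4.9874] op 0.005 t 11.0 tcp gap 0.15122961194109674
```

View pics/b8_scene.png

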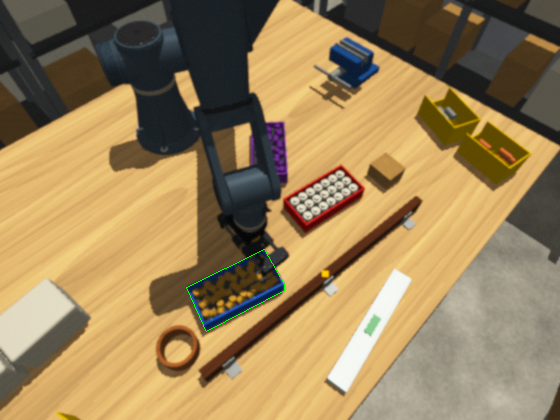

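```bash
python3 -m jog '-0.03 0 0 0 0 0 0; -0.06 0 0 0 0 0 0; -0.06 0.05 0 0 0 0 0; -0.06 0.1 0 0 0 0 0; -0.06 0.15 0 0 0 0 0; -0.06 0.168 0 0 0 0 0; -0.06 0.168 0 0 0 0 0';python3 look.py b9
```

```text
time_s: 11.88
position: [0.458, -0.2842, 0.0345]
tcp_rot: [[0.994, -0.106, 0.001], [-0.106, -0.994, -0.0], [0.001, 0.0, -1.0]]
force: [-0.4, 1.3, -0.2]
opening: 0.008
scene tray 0.57 iou 0.9 [  0.569   -0.212  -16.9361] REL -11.0
NL [ 0.5493 -0.0963] gap 0.1338; NR [ 0.4882 -0.2972] gap 0.1738; FL [ 0.6498 -0.1269] gap 0.0307; FR [ 0.5886 -0.3277] gap 0.0708; 
tcp [ 0.4574 -0.2813  0.0343] F [-0.1284  0.6553  0.1448] op 0.006 t 11.975 tcp gap 0.20610073361834366
```

View pics/b9_scene.png

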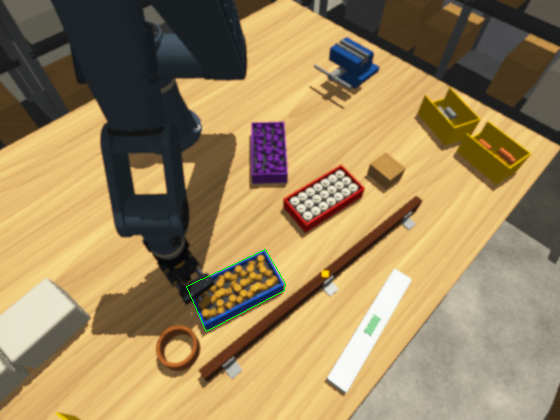

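```bash
python3 -m jog '0.01 0 0 0 0 0 0; 0.02 0 0 0 0 0 0; 0.029 0 0 0 0 0 0; 0.037 0 0 0 0 0 0; 0.045 0 0 0 0 0 0; 0.053 0 0 0 0 0 0; 0.06 0 0 0 0 0 0; 0.066 0 0 0 0 0 0';python3 look.py c1 top
```

```text
time_s: 12.98
position: [0.5218, -0.2897, 0.0342]
tcp_rot: [[0.995, -0.101, -0.005], [-0.101, -0.995, 0.0], [-0.005, 0.0, -1.0]]
force: [-7.8, -5.2, 2.0]
opening: 0.003
top tray 0.74 iou 0.61 [ 0.5905 -0.1834 -1.1319] REL 4.8
NL [ 0.5401 -0.0774] gap 0.145; NR [ 0.5359 -0.2873] gap 0.1274; FL [ 0.645  -0.0795] gap 0.0404; FR [ 0.6409 -0.2894] gap 0.0227; 
tcp [ 0.5228 -0.2898  0.0343] F [-4.8127 -3.6406  0.56  ] op 0.004 t 13.075 tcp gap 0.14012147950848286
```

View pics/c1_top.png

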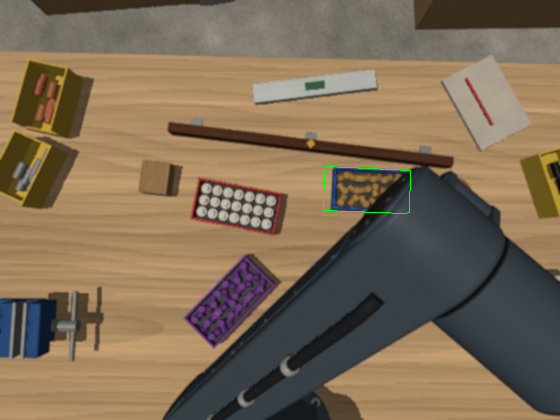

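```bash
python3 -m jog '0.004 0 0 0 0 0 0; 0.008 0 0 0 0 0 0; 0.012 0 0 0 0 0 0; 0.012 0 0 0 0 0 0';python3 look.py c2 scene top
```

```text
time_s: 13.58
position: [0.5343, -0.291, 0.0342]
tcp_rot: [[0.995, -0.102, -0.004], [-0.102, -0.995, 0.0], [-0.004, 0.0, -1.0]]
force: [-5.2, -3.1, 0.7]
opening: 0.001
scene tray 0.63 iou 0.862 [ 0.5949 -0.1989  3.4353] REL 9.4
NL [ 0.5362 -0.0972] gap 0.1468; NR [ 0.5488 -0.3069] gap 0.1125; FL [ 0.641  -0.0909] gap 0.0432; FR [ 0.6536 -0.3006] gap 0.0089; 
top tray 0.73 iou 0.192 [ 0.7012 -0.0196 17.8816] REL 23.8
NL [0.619  0.0642] gap 0.0812; NR [ 0.6835 -0.1356] gap -0.0037; FL [0.7189 0.0965] gap -0.0149; FR [ 0.7834 -0.1034] gap -0.0997; 
top tray 0.63 iou 0.566 [ 0.5951 -0.1781  4.5049] REL 10.5
NL [ 0.5345 -0.0775] gap 0.1505; NR [ 0.551  -0.2869] gap 0.1124; FL [ 0.6392 -0.0693] gap 0.0472; FR [ 0.6557 -0.2786] gap 0.0091; 
tcp [ 0.5343 -0.291   0.0343] F [-5.5141 -3.577   0.7865] op 0.004 t 13.775 tcp gap 0.12858698401379193
```

View pics/c2_scene.png

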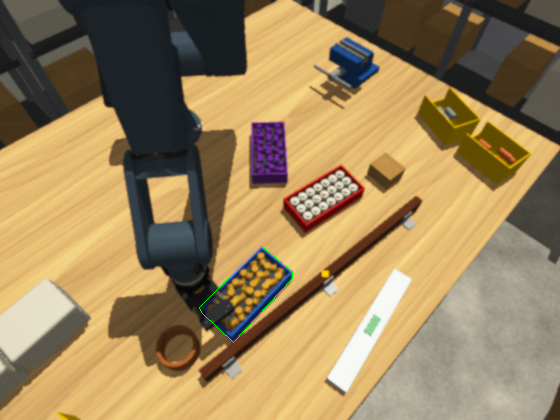

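View pics/c2_top.png

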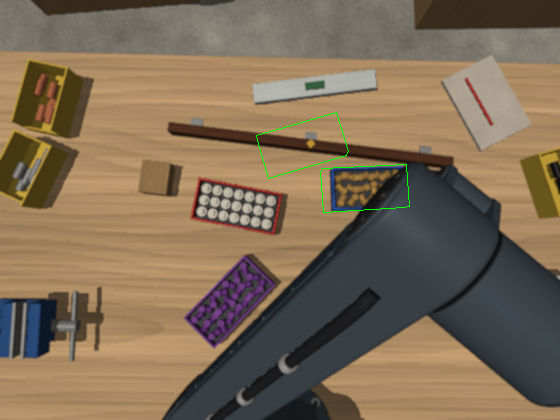

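```bash
python3 -m jog '-0.028 0 0 0 0 0 0; -0.055 0 0 0 0 0 0; -0.055 -0.05 0 0 0 0 0; -0.055 -0.1 0 0 0 0 0; -0.055 -0.15 0 0 0 0 0; -0.055 -0.17 0 0 0 0 0; -0.055 -0.17 0 0 0 0 0';python3 look.py c3
```

```text
time_s: 14.65
position: [0.4991, -0.115, 0.0346]
tcp_rot: [[0.995, -0.1, 0.0], [-0.1, -0.995, -0.0], [0.001, 0.0, -1.0]]
force: [0.9, 0.4, -0.4]
opening: 0.004
scene tray 0.81 iou 0.908 [ 0.5939 -0.1986  2.3486] REL 8.3
NL [ 0.5371 -0.0959] gap 0.146; NR [ 0.5458 -0.3057] gap 0.1157; FL [ 0.6421 -0.0916] gap 0.0421; FR [ 0.6507 -0.3014] gap 0.0118; 
tcp [ 0.4995 -0.1172  0.0346] F [ 0.5234 -0.042  -0.0077] op 0.008 t 14.75 tcp gap 0.18123406229000924
```

View pics/c3_scene.png

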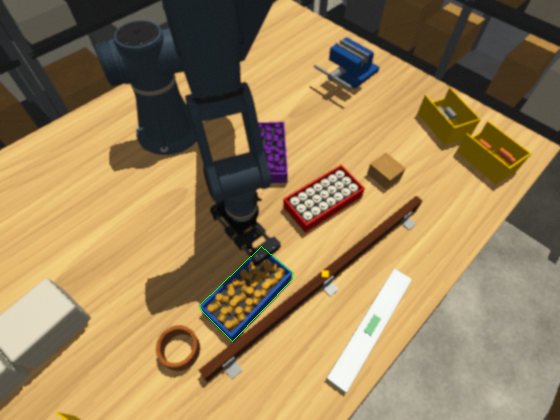

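```bash
python3 look.py c4 scene top; python3 look.py c5 scene
```

```text
scene tray 0.74 iou 0.928 [ 0.5947 -0.1987  2.6192] REL 8.6
NL [ 0.5375 -0.0963] gap 0.1456; NR [ 0.5471 -0.306 ] gap 0.1143; FL [ 0.6424 -0.0915] gap 0.0418; FR [ 0.652  -0.3012] gap 0.0105; 
top tray 0.84 iou 0.696 [ 0.5959 -0.2004  2.3444] REL 8.3
NL [ 0.5392 -0.0976] gap 0.1438; NR [ 0.5478 -0.3074] gap 0.1135; FL [ 0.6441 -0.0933] gap 0.0399; FR [ 0.6527 -0.3031] gap 0.0096; 
top tray 0.59 iou 0.422 [  0.5501   0.1863 -10.0048] REL -4.1
NL [0.5166 0.2988] gap 0.2073; NR [0.4801 0.092 ] gap 0.2222; FL [0.62   0.2805] gap 0.1026; FR [0.5836 0.0737] gap 0.1174; 
tcp [ 0.4987 -0.1177  0.0346] F [-0.1581 -0.4194 -0.1814] op 0.008 t 14.95 tcp gap 0.1819535477873007
scene tray 0.7 iou 0.928 [ 0.5948 -0.1998  2.293 ] REL 8.2
NL [ 0.5381 -0.097 ] gap 0.1449; NR [ 0.5465 -0.3068] gap 0.1148; FL [ 0.6431 -0.0928] gap 0.041; FR [ 0.6515 -0.3026] gap 0.0109; 
tcp [ 0.4985 -0.1173  0.0345] F [-0.5438 -0.6461  0.2335] op 0.007 t 15.05 tcp gap 0.18224125516324416
```

View pics/c4_top.png

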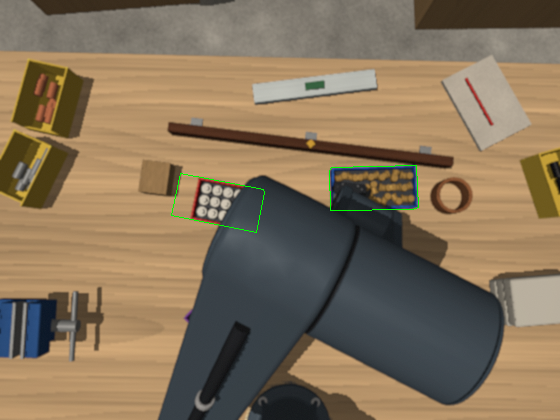

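```bash
python3 -m jog '0 0.06 0 0 0 0 0; 0 0.12 0 0 0 0 0; 0 0.17 0 0 0 0 0; 0.03 0.17 0 0 0 0 0; 0.045 0.17 0 0 0 0 0; 0.053 0.17 0 0 0 0 0; 0.058 0.17 0 0 0 0 0; 0.06 0.17 0 0 0 0 0';python3 -m jog '0 0 0 0 0 0 0; -0.03 0 0 0 0 0 0; -0.06 0 0 0 0 0 0; -0.06 -0.05 0 0 0 0 0; -0.06 -0.1 0 0 0 0 0; -0.06 -0.15 0 0 0 0 0; -0.06 -0.17 0 0 0 0 0; -0.06 -0.17 0 0 0 0 0'; python3 look.py c6 scene top; python3 look.py c7
```

```text
time_s: 16.05
position: [0.5371, -0.2904, 0.0341]
tcp_rot: [[0.995, -0.101, -0.008], [-0.101, -0.995, 0.002], [-0.008, -0.001, -1.0]]
force: [-8.3, -4.0, 3.6]
opening: 0.005
time_s: 17.05
position: [0.4983, -0.1148, 0.0346]
tcp_rot: [[0.995, -0.1, -0.001], [-0.1, -0.995, 0.0], [-0.001, 0.0, -1.0]]
force: [-0.3, 0.7, -0.2]
opening: 0.001
scene tray 0.67 iou 0.923 [ 0.5959 -0.1983  3.7353] REL 9.7
NL [ 0.5367 -0.0969] gap 0.1464; NR [ 0.5504 -0.3065] gap 0.111; FL [ 0.6414 -0.0901] gap 0.0429; FR [ 0.6551 -0.2996] gap 0.0075; 
top tray 0.55 iou 0.705 [ 0.5969 -0.1997  3.8485] REL 9.8
NL [ 0.5375 -0.0984] gap 0.1454; NR [ 0.5516 -0.308 ] gap 0.1096; FL [ 0.6423 -0.0914] gap 0.0419; FR [ 0.6563 -0.3009] gap 0.0062; 
tcp [ 0.4989 -0.1178  0.0346] F [ 0.5591  0.6048 -0.2274] op 0.003 t 17.25 tcp gap 0.18171855011018506
scene tray 0.91 iou 0.926 [ 0.5955 -0.1984  3.8198] REL 9.8
NL [ 0.5361 -0.0971] gap 0.1469; NR [ 0.5501 -0.3066] gap 0.1112; FL [ 0.6409 -0.0901] gap 0.0434; FR [ 0.6549 -0.2996] gap 0.0078; 
tcp [ 0.4987 -0.1177  0.0345] F [-0.7907 -0.6632 -0.2373] op 0.004 t 17.35 tcp gap 0.18201935632079178
```

View pics/c6_scene.png

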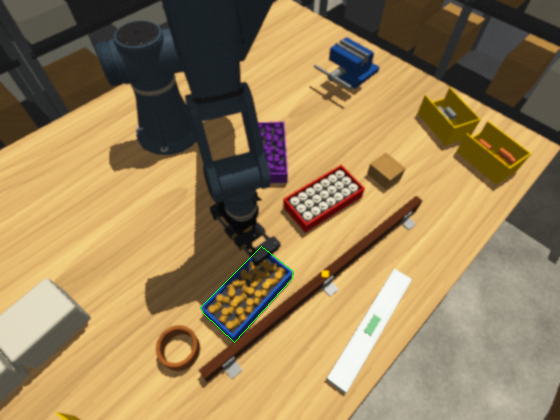

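```bash
python3 -m jog '0.01 0.002 0 0 0 0 0; 0.019 0.002 0 0 0 0 0; 0.026 0.002 0 0 0 0 0; 0.033 0.002 0 0 0 0 0; 0.04 0.002 0 0 0 0 0; 0.046 0.002 0 0 0 0 0; 0.05 0.002 0 0 0 0 0; 0.05 0.002 0 0 0 0 0'; python3 look.py d1 scene top
```

```text
time_s: 18.35
position: [0.5396, -0.1182, 0.034]
tcp_rot: [[0.995, -0.102, -0.019], [-0.102, -0.995, 0.009], [-0.02, -0.007, -1.0]]
force: [-12.1, 7.8, 11.6]
opening: 0.006
scene tray 0.85 iou 0.888 [ 0.6016 -0.2009 -2.0082] REL 3.9
NL [ 0.5528 -0.0941] gap 0.1306; NR [ 0.5454 -0.3039] gap 0.1162; FL [ 0.6577 -0.0978] gap 0.0259; FR [ 0.6504 -0.3076] gap 0.0114; 
top tray 0.93 iou 0.274 [ 0.6022 -0.201  -1.8292] REL 4.1
NL [ 0.5531 -0.0944] gap 0.1303; NR [ 0.5464 -0.3043] gap 0.1152; FL [ 0.6581 -0.0978] gap 0.0255; FR [ 0.6514 -0.3077] gap 0.0104; 
tcp [ 0.5396 -0.1181  0.034 ] F [-12.3143   8.2101  10.617 ] op 0.006 t 18.55 tcp gap 0.1412644535019286
```

View pics/d1_scene.png

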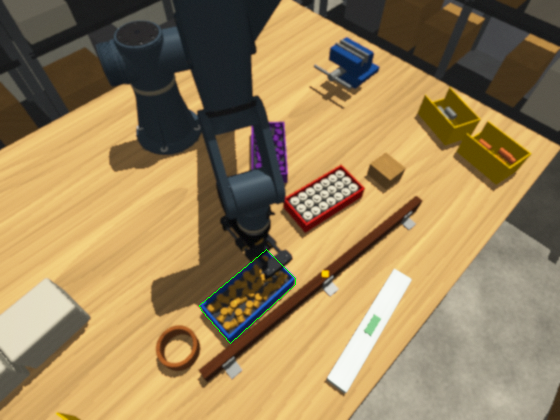

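```bash
python3 -m jog '0.005 0 0 0 0 0 0; 0.01 0 0 0 0 0 0; 0.013 0 0 0 0 0 0; 0.013 0 0 0 0 0 0'; python3 look.py d2 scene top
```

```text
time_s: 19.05
position: [0.5534, -0.1193, 0.0337]
tcp_rot: [[0.995, -0.103, -0.017], [-0.103, -0.995, 0.009], [-0.018, -0.008, -1.0]]
force: [-9.5, 9.3, 8.5]
opening: 0.007
scene tray 0.78 iou 0.886 [ 0.6074 -0.2053 -6.8108] REL -0.9
NL [ 0.5678 -0.0949] gap 0.1156; NR [ 0.5429 -0.3034] gap 0.1188; FL [ 0.672  -0.1073] gap 0.0107; FR [ 0.6471 -0.3158] gap 0.0138; 
tcp [ 0.5533 -0.1192  0.0337] F [-9.2807  9.562   9.102 ] op 0.004 t 19.25 tcp gap 0.1274623618090049
```

View pics/d2_scene.png

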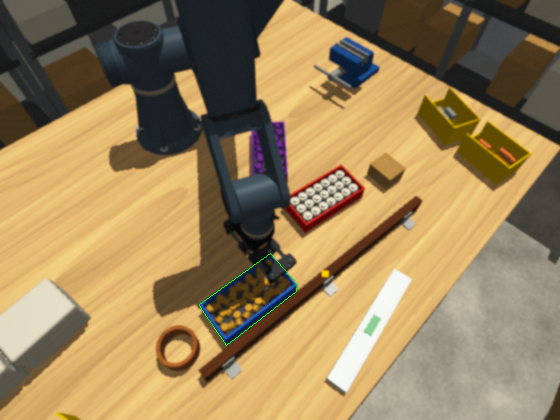

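```bash
python3 -m jog '-0.03 0 0 0 0 0 0; -0.06 0 0 0 0 0 0; -0.06 0 -0.06 0 0 0 0; -0.06 0 -0.12 0 0 0 0; -0.06 0.05 -0.17 0 0 0 0; -0.06 0.1 -0.2 0 0 0 0; -0.1 0.15 -0.2 0 0 0 0; -0.14 0.2 -0.2 0 0 0 0'; python3 -m jog '-0.05 0.04 0 0 0 0 0; -0.1 0.08 0 0 0 0 0; -0.14 0.13 0 0 0 0 0; -0.16 0.18 0 0 0 0 0; -0.17 0.23 0 0 0 0 0; -0.17 0.23 0 0 0 0 0'; python3 look.py e1 scene top
python3 - <<'E'
from h import *
capture("top")
for n,z in(("red_tray",.048),("tape_roll",.048),("carton",.05),("stop_board",.045)):
    for r in silhouettes(n,"top"): print(n,round(r['score'],2),*rect("top",r['region'],z))
E
```

```text
time_s: 20.25
position: [0.4045, -0.3069, 0.2356]
tcp_rot: [[0.995, -0.103, 0.002], [-0.103, -0.995, -0.002], [0.002, 0.002, -1.0]]
force: [0.7, -0.4, 0.5]
opening: 0.008
time_s: 21.0
position: [0.2105, -0.5206, 0.2347]
tcp_rot: [[0.994, -0.108, 0.0], [-0.108, -0.994, -0.004], [0.001, 0.004, -1.0]]
force: [-0.1, 0.4, 0.7]
opening: 0.005
scene tray 0.63 iou 0.974 [ 0.607  -0.2046 -6.8567] REL -0.9
NL [ 0.5675 -0.0941] gap 0.116; NR [ 0.5424 -0.3026] gap 0.1194; FL [ 0.6717 -0.1067] gap 0.011; FR [ 0.6466 -0.3152] gap 0.0144; 
top tray 0.91 iou 0.956 [ 0.6075 -0.2066 -6.6089] REL -0.7
NL [ 0.5674 -0.0963] gap 0.1158; NR [ 0.5433 -0.3049] gap 0.1182; FL [ 0.6717 -0.1084] gap 0.0108; FR [ 0.6476 -0.317 ] gap 0.0133; 
tcp [ 0.2124 -0.5146  0.2342] F [-0.4655  0.9833 -0.1445] op 0.009 t 21.2 tcp gap 0.4255878214431406
red_tray 0.59 [0.5406592  0.14024961] -9.957335 [np.float32(0.10764812), np.float32(0.21166186)]
tape_roll 0.92 [ 0.5776586 -0.3897091] 15.233992 [np.float32(0.08861938), np.float32(0.10543129)]
tape_roll 0.73 [ 0.6058135  -0.20367399] -6.2407036 [np.float32(0.1125132), np.float32(0.21875831)]
carton 0.69 [0.60627794 0.33701694] 84.0315 [np.float32(0.08247415), np.float32(0.08264183)]
stop_board 0.9 [ 0.7045119  -0.04255483] -6.2058725 [np.float32(0.052292958), np.float32(0.7155861)]
```

View pics/e1_scene.png

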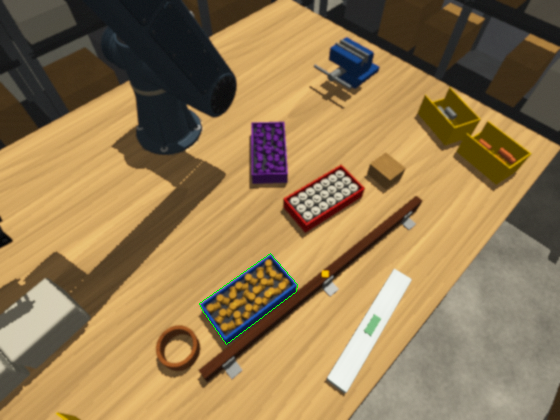

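View pics/e1_top.png

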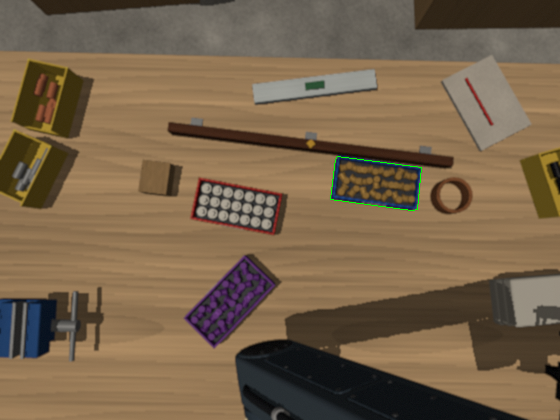

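```bash
python3 -c "
from rig import *
print(hand_in())"
```

```text
the job is handed in; nothing more can be done
None
```

I walked the blue tray to the stop board with five alternating corner pushes (left, right, left, right, left) and handed it in at about 21 s.

**Swings:** the measured angles past square were about 9.3° clockwise, 10° anticlockwise, 11° clockwise, then 9.8° anticlockwise. The last left push only squared it up. The fourth swing first measured only about 8.3° once the arm had cleared the view. Before touching the left corner again, I gave the right corner a small extra push to bring it up to 9.8°.

**Final position:** with the arm clear, both cameras agreed. The tray is within about 1° of square, with a gap to the board of about 11 mm at its left end and 14 mm at its right. That is about 12 mm on average, so it is within a finger's width but not touching. The calibration is only good to about 2 mm, so the gap carries that error.

**Other checks:** the red tray, tape roll and carton measured within about 2 mm of where they started, and the purple look-alike was not touched. The tray looked flat in the pictures. The highest force I read during pushing was about 19 N.

**Uncertain readings:** several readings taken mid-push were off because the arm hid part of the tray, mainly in the top camera, so I relied on the clear views.

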